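Clip a glue syringe into a sprung sloping holder

TASK

Take the amber glue syringe out of the wooden rack and clip it into the sloping sprung holder, nozzle downhill and centred lengthways over the two clips, pressing square to the slope until both pairs of spring fingers snap round it and it sits fully down on its seats. The cradle gives way on springs while you push, so press on until it snaps home, but never harder than about 35 N; then let go, so that the cradle is back up. Leave the blue syringe and the glue bottle where they are.

Things in the scene. Friction and masses are not known exactly. Their poses are not given: they have to be found in the camera images.
- amber_syringe: Amber glue syringe, white flange, loose, about 0.09 kg, 172 mm long. Origin: on the axis at mid-barrel; own x runs from nozzle to flange. Barrel 26 mm in diameter, x = -60 to 60 mm; flange 36 mm in diameter, x = 60 to 64, with an 18 mm stub to 74; white hub 13 mm in diameter to x = -74, red nozzle to -98. It may roll: its y and z mean nothing. Grip it across the barrel at mid-length.
- amber_syringe_nozzle (a point): Tip of the amber syringe's red nozzle, on its axis, 98 mm from its origin.
- blue_syringe: Second syringe of the same size, dark blue with a black flange, same axes. It lies in the other place of the rack. Leave alone.
- rack: Fixed wooden rack, board 150 x 200 x 12 mm, origin at the centre of its underside. Two syringes lie in it level along its x, nozzles to -x, axes 56 mm above the bench, at y = 55 and -55 mm (either may be the amber one), up to 8 mm off along x. Saddles 12 mm wide at x = 40 and -40 mm, cheeks up to 51 mm high; between them the space under the barrel is free down to the board.
- stand: Fixed holder, foot 200 x 100 mm centred 30 mm along its own +x from the origin, which lies on the bench; z up. Its grey plate slopes 35 degrees, rising towards its own +x (away from the robot, within about 20 degrees). It carries the sprung cradle; at rest the seat point lies at (-11, 0, 121) mm in this frame.
- seat (a point): Point on the sprung aluminium cradle where the middle of the seated syringe's axis belongs. x: up the slope along the seated syringe (nozzle to -x); y: across; z: square out of the slope, 35 degrees from vertical, leaning to the robot's side. Between the clips (x = -33 to 33 mm) there is room for gripper fingers beside and under the barrel, down to the cradle's base at z = -30 mm.
- clip_high (a point): Upper clip, 40 mm up the slope from the seat point, same axes: a black seat, top 13 mm below this point, between two steel spring fingers 13 mm wide along x. Their lips (18 mm apart, 10 mm out along z) must spread for the barrel; flared guides go out to z = 25 mm, 48 mm apart. A barrel laid in the mouth rests with its axis at about z = 20 mm; both clips together snap at a push of about 12 to 18 N.
- clip_low (a point): Lower clip, 40 mm down the slope from the seat point, same make and axes as the upper one.
- cradle (a joint): How far the cradle is pushed along the seat point's -z into its springs, m: 0 = fully up (at rest), 0.034 = hard stop, not to be rammed. It starts to give at 2 to 4 N, then sinks softly, so that the fingers snap only well below where they stood at rest. So before the snap it sinks with the syringe; after the snap it springs up a little, and the push rises again with its give.
- glue_bottle: Amber squeeze bottle, white cap, purple tip, 60 mm in diameter, 155 mm tall, standing beyond the work; origin at the centre of its underside. Leave alone.
There are look-alikes about, which are no part of the job. There is more than one size of the amber_syringe; the job needs the largest.

How it is judged:
On the way, in this order (a step that is already met when the one before it is completed fails the run):
1. the amber syringe is lifted clear of the rack (z of amber_syringe in the frame of rack above 0.09 m), for 0.1 s.
2. the amber syringe has snapped down onto both seats of the cradle, nozzle downhill (x of amber_syringe in the frame of seat between -0.01 and 0.01 m and y of amber_syringe in the frame of seat between -0.003 and 0.003 m and z of amber_syringe in the frame of seat between -0.003 and 0.003 m and angle between the x axis of amber_syringe and the x axis of seat, either way round below 0.06 rad and x of amber_syringe_nozzle in the frame of seat below -0.06 m), for 0.2 s.
At the end, for the whole second after the job is handed in: Amber syringe at rest on both seats: middle within 10 mm of the cradle's origin along, 3 mm across, 3 mm in height, axis within 0.06 rad, nozzle downhill; cradle up (within 4 mm); blue syringe, bottle within 30 mm of their starts, bottle upright (all of step 2 and value of joint cradle below 0.004 m and linear speed of amber_syringe below 0.02 m/s and distance of each of blue_syringe, glue_bottle from where it was at the start of the episode below 0.03 m and angle between glue_bottle's own z axis and vertical below 0.3 rad); the robot touches nothing.
It fails at once if the syringe is forced into the cradle with more than 40 N (contact force between amber_syringe and stand above 40 N).
It fails at once if the blue syringe is moved by more than 30 mm (distance of blue_syringe from where it was at the start of the episode above 0.03 m).
It fails at once if the glue bottle is knocked over (angle between glue_bottle's own z axis and vertical above 0.5 rad).
It also fails if it takes over 58 s, if anything falls off the work surface, if the arm or the gripper's body presses on something with over 40 N, if the wrist force passes 120 N, or if a joint passes its speed limit or range.

ROBOT

A 6-joint arm with a two-finger parallel gripper is mounted at the origin on the work surface. World frame = base frame: x ahead of the robot, y to its left, z up, the work surface at z = 0. Lengths are in m, angles in rad, forces in N, time in s.
With the tool pointing down it reaches from about 0.25 to 0.775 m from the base axis. Payload 4 kg.
Tool frame: the origin (TCP) lies between the finger pads; the fingertips stand 14 mm ahead of it and the grasp point (between the pads) lies 5 mm behind it; z points along the fingers, y is the line along which they close (so a half turn about z gives the same grasp; the last joint's range is limited). The gripper opens to 94 mm and grips with 3 to 60 N. Pads are 16 mm wide; open, the fingers measure 119 mm over their backs; the gripper's body (75 mm by 177 mm) begins 78 mm behind the grasp point.
Start: joints at [-1.402, 0.087, 1.371, -0, 1.684, -0.103], TCP at [0.148, -0.53, 0.22] pointing down, gripper open.
Joint ranges: [-3.1, 3.1], [-0.76, 2.03], [0.27, 2.55], [-1.08, 4.22], [0.17, 2.65], [-2.57, 2.57]. Speed limits (rad/s): [2.79, 2.79, 3.14, 3.14, 3.14, 3.14].

INTERFACE

Orientations are given as [roll, pitch, yaw] about the fixed x, y, z axes, in that order (R = Rz(yaw) Ry(pitch) Rx(roll)).
In Python, from bench import robot, snapshot gives the robot as it stands.
- The arm moves only by the tool carry_out, never from a script. Its argument "motion" is text: rows parted by semicolons, each of 4 numbers parted by spaces: the shift along the tool's x, y, z each as a share of 0.15 m, from -1 to 1, then the turn about the tool's z as a share of 180 degrees, from -1 to 1. A call has exactly 8 rows; each row is the pose to reach, as a shift and turn from the pose commanded when the call began, along the tool's axes at that moment, turning the shorter way round; what a row does not reach only later rows make up. A row lasts 1/10 s, in which the tool goes at most 50 mm and 8.59 degrees, less where a joint would pass 70% of its speed; a pose out of reach is approached as far as the arm can. A call with a number of a shift or a turn outside -1 to 1 is refused whole. A call with a gripper value outside its range is refused whole. "grip" is the opening, from -1 (shut) to 1 (fully open), set as the call begins (left out, the last holds). The fingers move at their own pace and stop on an object; the grip force is fixed at half the most. Time passes only in rows, so rows that repeat a pose let the fingers close, or fill a call up. It gives the time, the measured TCP pose, the force, the opening and the grip force at its end, in the units of the state.
- robot.get_obs(): the state, without advancing time (a new reading comes with each control period).
- snapshot(name): name is "side" or "top"; returns a dict with "image" (480x640x3 uint8, red, green, blue), "fx", "fy", "cx", "cy" (pixels), "pose" (4x4, takes a point from camera to world coordinates). Camera axes: x right, y up, looking along -z (the intrinsics and any distortion apply to the point x, -y, -z); pixel columns grow to the right and rows downward; lengths in m; the calibration is good to about 2 mm. A picture is of the moment at which its call begins. There is no depth.
- robot.close_job(): hands the job in; it is judged then, once.
The state is a dict: "time": time; "joint_positions": joint angles; "qvel": joint speeds; "joint_torque": joint torques, N m; "tool_pos": TCP position; "ee_rot": TCP orientation; "wrist_force": force on the tool from outside, world axes, zero at the start; "wrist_torque": the same for the moment, N m; "width": finger opening in m; "finger_force": force on a finger pad.
Only numpy, scipy, OpenCV 4.12 (cv2) and the standard library are available. Lean on these libraries where they do the work, as an engineer would, in place of code of your own. Each camera call takes 0.05 s, during which the arm holds its last target. There are 200 camera calls.

## Working session

There is one attempt and no reset: what is moved stays moved. The work goes in short steps, Python scripts to look and compute and a tool call to move; the robot and the scene stay as the last step left them, time stands still between calls to the robot, and variables do not carry over. Pictures are saved under pics/ and viewed, at most 10 in all, crops included, and the job is handed in when it is done.

Besides the shell and the picture viewer there is one more tool, called after ">>>" as name(argument=value, ...), one argument or row to a line, values as JSON. carry_out: Moves the arm, as the interface text tells. Shift numbers are shares of 0.15 m and turn numbers shares of 180 degrees, none past 1 either way. Its arguments: {"type":"object","properties":{"motion":{"type":"string"},"grip":{"type":"number"}},"required":["motion"]}

```bash
ls; mkdir -p pics
python3 - <<'E'
from bench import robot, snapshot
import cv2,numpy as np
o=robot.get_obs()
for k in o: print(k,np.round(o[k],4))
for n in("side","top"):
    s=snapshot(n); print(n,{k:v for k,v in s.items() if k!="image"})
    cv2.imwrite(f"pics/{n}0.png",s["image"][:,:,::-1])
E
```

```text
pics
time 0.0
joint_positions [-1.4021  0.0879  1.3722  0.      1.6836 -0.1031]
qvel [ 0.0016 -0.0002  0.0013  0.0005 -0.001  -0.0009]
joint_torque [ 7.00000e-04 -3.40172e+01 -3.02425e+01  7.19000e-02  3.29000e-02
 -2.00000e-04]
tool_pos [ 0.1476 -0.5293  0.2183]
ee_rot [-3.1395e+00 -2.0000e-04  2.7180e-01]
wrist_force [ 0.2095 -0.2217  0.2913]
wrist_torque [-0.0236 -0.0195 -0.0014]
finger_force 0.0
width 0.0941
side {'fx': 478.39129867108153, 'fy': 478.39129867108153, 'cx': 322.5560815703716, 'cy': 240.26212270609074, 'pose': array([[-0.99639228,  0.05256343, -0.06662968,  0.50481586],
       [-0.08388005, -0.72934307,  0.67898662,  0.657404  ],
       [-0.01290603,  0.68212592,  0.73112082,  0.92782444],
       [ 0.        ,  0.        ,  0.        ,  1.        ]])}
top {'fx': 577.2164999514179, 'fy': 577.2164999514179, 'cx': 324.13688153231135, 'cy': 236.03880793645573, 'pose': array([[ 0.08265336,  0.97628096, -0.20010973,  0.36335746],
       [-0.99657472,  0.08042732, -0.01924235, -0.09145231],
       [-0.00269165,  0.20101474,  0.97958452,  1.26094728],
       [ 0.        ,  0.        ,  0.        ,  1.        ]])}
```

View pics/top0.png

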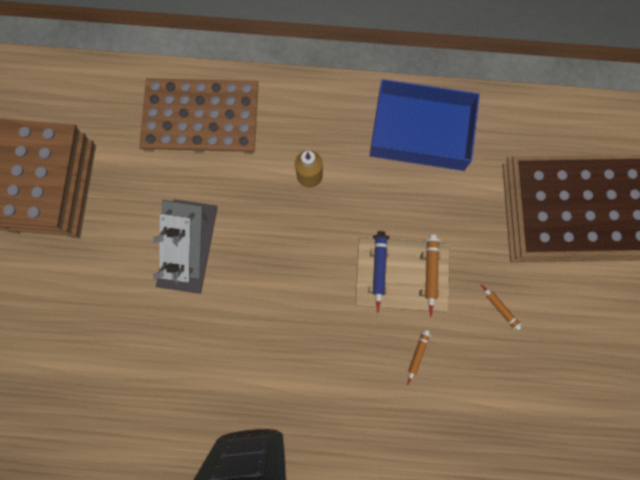

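View pics/side0.png

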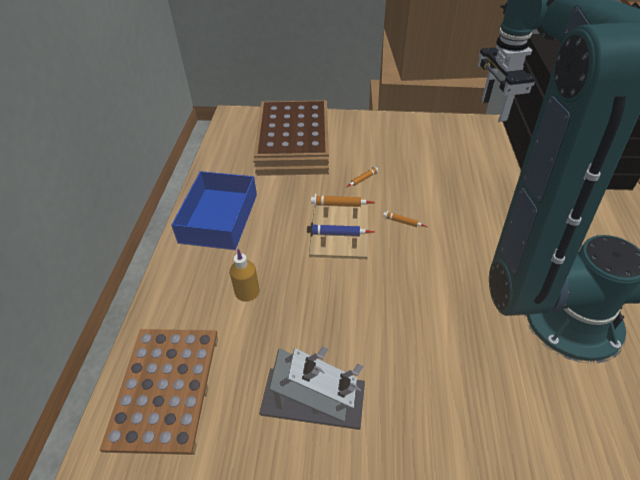

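The top view shows the amber syringe in the right-hand rack place, with its flange at (433,240) and nozzle tip at (431,315). The blue one is at (380,270). The stand is at about (180,245), with its black seats near (174,232) and (173,268). The small amber pens at (418,357) and (500,307) are decoys.

```bash
cat > h.py <<'E'
from bench import robot, snapshot
import numpy as np, cv2
def ray(s,uv):
    d=np.array([(uv[0]-s["cx"])/s["fx"],-(uv[1]-s["cy"])/s["fy"],-1.])
    return s["pose"][:3,3], s["pose"][:3,:3]@d
def onz(s,uv,z):
    o,d=ray(s,uv); return o+d*(z-o[2])/d[2]
def proj(s,p):
    c=s["pose"][:3,:3].T@(np.asarray(p)-s["pose"][:3,3]); c=c/-c[2]
    return np.array([s["cx"]+s["fx"]*c[0], s["cy"]-s["fy"]*c[1]])
def tri(s1,a,s2,b):
    o1,d1=ray(s1,a);o2,d2=ray(s2,b);d1/=np.linalg.norm(d1);d2/=np.linalg.norm(d2)
    t=np.linalg.lstsq(np.c_[d1,-d2],o2-o1,rcond=None)[0]
    p,q=o1+t[0]*d1,o2+t[1]*d2
    return (p+q)/2,np.linalg.norm(p-q)
def blobs(s,lo,hi,box,mn=15):
    hsv=cv2.cvtColor(s["image"],cv2.COLOR_RGB2HSV)
    m=cv2.inRange(hsv,np.array(lo),np.array(hi)); k=np.zeros_like(m)
    x0,y0,x1,y1=box;k[y0:y1,x0:x1]=m[y0:y1,x0:x1]
    n,L,st,c=cv2.connectedComponentsWithStats(k)
    return [(st[i,4],c[i],cv2.minAreaRect(np.argwhere(L==i)[:,::-1].astype(np.float32))) for i in range(1,n) if st[i,4]>=mn]
E
python3 - <<'E'
from h import *
t=snapshot("top");s=snapshot("side")
for n,S,b in(("top",t,(400,225,460,325)),("side",s,(305,185,385,215))):
    print(n)
    for lo,hi,nm in(((5,150,80),(18,255,255),"or"),((0,150,60),(4,255,255),"red"),((0,0,150),(179,60,255),"white")):
        for a,c,r in blobs(S,lo,hi,b,8): print(nm,a,c.round(1),np.round(r[0],1),np.round(r[1],1),round(r[2],1))
a=cv2.resize(t["image"][190:300,145:225],None,fx=5,fy=5,interpolation=cv2.INTER_CUBIC)
b=cv2.resize(s["image"][335:435,255:375],None,fx=3.3,fy=5.5)
b=cv2.resize(s["image"][335:435,255:375],(396,330),interpolation=cv2.INTER_CUBIC)
o=np.zeros((550,800,3),np.uint8);o[:,:400]=a;o[:330,400:796]=b
cv2.imwrite("pics/c1.png",o[:,:,::-1])
E
```

```text
top
or 37 [432.4 243.6] [432.5 243.5] [3. 9.] 90.0
or 469 [431.7 274.1] [431.7 274.4] [10.4 45.1] 1.6
red 14 [430.5 309.5] [430.5 309.5] [7. 1.] 90.0
white 54 [434.  237.7] [434.5 237. ] [ 6. 11.] 90.0
white 24 [433.8 248.5] [434.  248.4] [8.  2.7] 11.3
white 36 [431.5 301.3] [431.5 301. ] [6. 5.] 90.0
side
or 32 [318.5 199.5] [318.5 199.5] [7. 3.] 90.0
or 286 [341.9 200.4] [342.  200.5] [36.   8.1] 1.8
red 11 [369.5 201.6] [370.  201.5] [6. 1.] 0.0
white 33 [313.5 198.2] [313.3 197.3] [4.7 8.9] 8.1
white 15 [321.9 198.5] [321.9 198.5] [1.9 6.8] 14.0
white 20 [363.  200.5] [363.  200.5] [3. 4.] 90.0
```

View pics/c1.png

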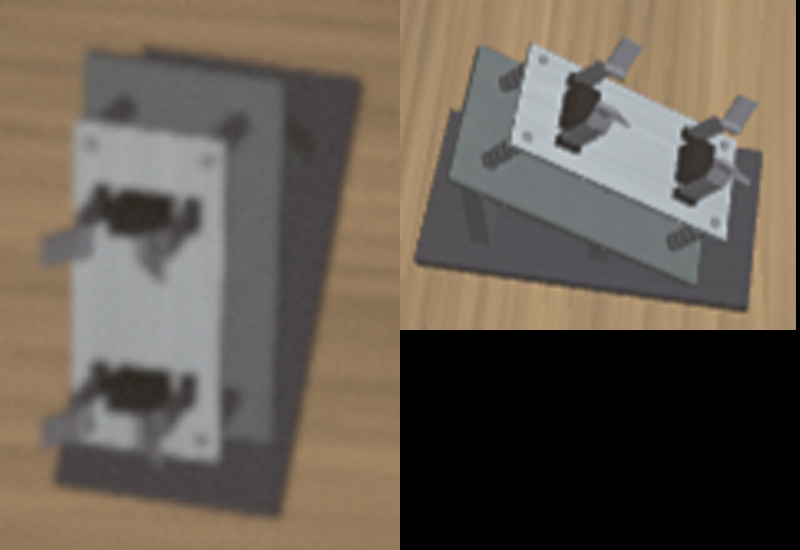

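The crop shows the foot corners (top) at (145,47), (362,78), (280,517) and (55,485). Plate screws are visible in both views, and the black seats are at (138,212)/(138,390) in the top crop and (580,105)/(695,160) in the side crop.

```bash
cat > m.py <<'E'
from h import *
t=snapshot("top");s=snapshot("side")
T=lambda x,y:np.array([145+x/5-.4,190+y/5-.4]); S=lambda x,y:np.array([255+(x-400)/3.3-.35,335+y/3.3-.35])
for z in(0.0,.01):
    c=[onz(t,T(*p),z) for p in((145,47),(362,78),(280,517),(55,485))]
    c2=[onz(s,S(*p),z) for p in((415,264),(747,310),(762,152))]
    print("foot",z,np.round(c,4)[:,:2].tolist(),"side",np.round(c2,4)[:,:2].tolist())
    u=(c[0]+c[1]-c[2]-c[3])/2; print(" ctr",np.mean(c,0).round(4),"len",np.linalg.norm(u[:2]).round(4),"yaw",np.degrees(np.arctan2(u[1],u[0])).round(2))
P={}
for n,a,b in(("sTL",(91,144),(529,137)),("sTR",(208,161),(545,60)),("sBR",(202,440),(725,145)),("cTL",(75,122),(510,143)),("cTR",(225,142),(530,44)),("cBL",(72,445),(725,240)),("seatH",(138,212),(580,105)),("seatL",(138,390),(695,160))):
    p,e=tri(t,T(*a),s,S(*b));P[n]=p;print(n,p.round(4),"gap",e.round(4))
for a,b in(("sTR","sBR"),("cTL","cBL"),("seatH","seatL"),("sTL","sTR")):
    d=P[a]-P[b];print(a,b,np.linalg.norm(d).round(4),"yaw",np.degrees(np.arctan2(d[1],d[0])).round(1),"slope",np.degrees(np.arcsin(d[2]/np.linalg.norm(d))).round(1))
# syringe
for n,a,b in(("flangeband",(434,237.7),(313.5,198.2)),("hub",(431.5,301.3),(363,200.5)),("barrel",(431.7,274.1),(341.9,200.4)),("red",(430.5,309.5),(369.5,201.6))):
    p,e=tri(t,a,s,b);print(n,p.round(4),"gap",e.round(4),"top@56",onz(t,a,.056).round(4))
E
python3 m.py
```

```text
foot 0.0 [[0.6782, 0.2797], [0.6719, 0.1801], [0.472, 0.1921], [0.4778, 0.2922]] side [[0.675, 0.276], [0.4755, 0.288], [0.4692, 0.1876]]
 ctr [0.575 0.236 0.   ] len 0.2005 yaw -3.51
foot 0.01 [[0.6757, 0.2767], [0.6694, 0.1779], [0.4712, 0.1898], [0.4769, 0.2892]] side [[0.6732, 0.2802], [0.4758, 0.292], [0.4695, 0.1927]]
 ctr [0.5733 0.2334 0.01  ] len 0.1989 yaw -3.51
sTL [0.6018 0.2564 0.1343] gap 0.0022
sTR [0.5988 0.2088 0.1338] gap 0.0023
sBR [0.4948 0.2153 0.0606] gap 0.0028
cTL [0.6103 0.2628 0.1382] gap 0.0005
cTR [0.6071 0.2019 0.138 ] gap 0.0005
cBL [0.4906 0.2708 0.0545] gap 0.0007
seatH [0.5762 0.2343 0.1325] gap 0.0019
seatL [0.5111 0.2381 0.0844] gap 0.0015
sTR sBR 0.1274 yaw -3.6 slope 35.1
cTL cBL 0.1463 yaw -3.8 slope 34.9
seatH seatL 0.0809 yaw -3.3 slope 36.4
sTL sTR 0.0477 yaw 86.3 slope 0.5
flangeband [ 0.6224 -0.2999  0.0621] gap 0.0027 top@56 [ 0.6251 -0.3012  0.056 ]
hub [ 0.4885 -0.301   0.0609] gap 0.0013 top@56 [ 0.4896 -0.302   0.056 ]
barrel [ 0.5452 -0.2991  0.0596] gap 0.0018 top@56 [ 0.5467 -0.2998  0.056 ]
red [ 0.4713 -0.3     0.0591] gap 0.0019 top@56 [ 0.4725 -0.3007  0.056 ]
```

>>> carry_out(
  motion="0.2 -0.15 0 0.02;0.4 -0.3 0 0.04;0.6 -0.45 0 0.06;0.8 -0.6 0 0.08;1 -0.733 0 0.0865;1 -0.733 0 0.0865;1 -0.733 0 0.0865;1 -0.733 0 0.0865",
  grip=1,
)

```text
time: 1.1
tool_pos: [0.2621, -0.3843, 0.2194]
ee_rot: [3.141, 0.0, -0.001]
wrist_force: [-0.2, -0.1, 0.4]
width: 0.0941
finger_force: 0.0
```

>>> carry_out(
  motion="0.2 -0.1 0 0;0.4 -0.2 0 0;0.6 -0.3 0 0;0.8 -0.4 0 0;1 -0.5 0 0;1 -0.54 0 0;1 -0.54 0 0;1 -0.54 0 0",
)

```text
time: 1.9
tool_pos: [0.4116, -0.3037, 0.2194]
ee_rot: [3.141, 0.001, -0.002]
wrist_force: [-0.0, 0.6, -0.1]
width: 0.0939
finger_force: 0.0
```

>>> carry_out(
  motion="0.2 0 0 0;0.4 0 0 0;0.6 0 0 0;0.8 0 0 0;0.95 0 0 0;0.95 0 0 0;0.95 0 0 0;0.95 0 0 0",
)

```text
time: 2.7
tool_pos: [0.5537, -0.3035, 0.2198]
ee_rot: [3.141, 0.0, -0.002]
wrist_force: [0.4, -0.4, -0.4]
width: 0.0939
finger_force: 0.0
```

>>> carry_out(
  motion="0.013 -0.017 0.2 0;0.013 -0.017 0.4 0;0.013 -0.017 0.6 0;0.013 -0.017 0.7 0;0.013 -0.017 0.8 0;0.013 -0.017 0.9 0;0.013 -0.017 0.95 0;0.013 -0.017 0.95 0",
)

```text
time: 3.5
tool_pos: [0.5566, -0.2999, 0.076]
ee_rot: [-3.141, 0.001, -0.0]
wrist_force: [-0.6, -0.2, 0.4]
width: 0.094
finger_force: 0.0
```

Run:
```python
from h import *
t=snapshot("top");s=snapshot("side")
a=cv2.resize(t["image"][220:325,340:470],(520,420),interpolation=cv2.INTER_CUBIC)
b=cv2.resize(s["image"][150:270,290:400],(280,305),interpolation=cv2.INTER_CUBIC)
o=np.zeros((420,800,3),np.uint8);o[:,:520]=a;o[:305,520:]=b
cv2.imwrite("pics/c2.png",o[:,:,::-1]); print(robot.get_obs()["tool_pos"])
```

```text
[ 0.55756955 -0.30036904  0.07777424]
```

View pics/c2.png

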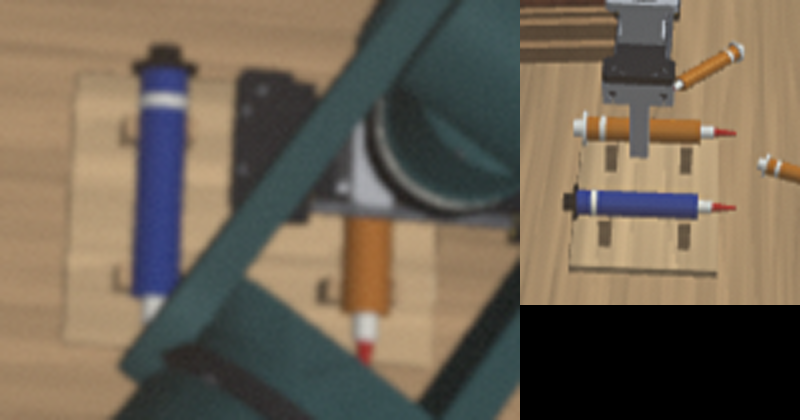

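The side crop shows the finger at x≈640, on the barrel middle (588–700). I'll go down 25 mm and grip.

>>> carry_out(
  motion="0 0 0.05 0;0 0 0.1 0;0 0 0.17 0;0 0 0.17 0;0 0 0.17 0;0 0 0.17 0;0 0 0.17 0;0 0 0.17 0",
)

```text
time: 4.4
tool_pos: [0.5573, -0.3003, 0.052]
ee_rot: [3.141, -0.001, 0.0]
wrist_force: [0.3, -0.7, -0.3]
width: 0.0938
finger_force: 0.0
```

>>> carry_out(
  motion="0 0 0 0;0 0 0 0;0 0 0 0;0 0 0 0;0 0 0 0;0 0 0 0;0 0 0 0;0 0 0 0",
  grip=-1,
)

```text
time: 5.2
tool_pos: [0.5571, -0.3001, 0.0515]
ee_rot: [3.142, -0.0, 0.0]
wrist_force: [-0.1, 0.4, 0.1]
width: 0.0332
finger_force: 0.0
```

>>> carry_out(
  motion="0 0 0 0;0 0 0 0;0 0 0 0;0 0 0 0;0 0 -0.1 0;0 0 -0.2 0;0 0 -0.3 0;0 0 -0.4 0",
)

```text
time: 6.0
tool_pos: [0.5575, -0.3004, 0.1139]
ee_rot: [3.14, -0.002, 0.0]
wrist_force: [-0.4, -0.0, -2.9]
width: 0.0251
finger_force: 29.9
```

>>> carry_out(
  motion="0 0 -0.2 0;0 0 -0.4 0;0 0 -0.6 0;0 0 -0.8 0;0 0 -1 0;0 0 -1 0;0 0 -1 0;0 0 -1 0",
)

```text
time: 6.8
tool_pos: [0.5564, -0.2997, 0.2593]
ee_rot: [-3.14, 0.003, 0.0]
wrist_force: [-1.2, -0.4, -2.1]
width: 0.0254
finger_force: 29.9
```

>>> carry_out(
  motion="0 -0.2 0 0;0 -0.4 0 0;0 -0.6 0 0;0 -0.8 0 0;0 -1 0 0;0 -1 0 0;0 -1 0 0;0 -1 0 0",
)

```text
time: 7.6
tool_pos: [0.5566, -0.1507, 0.26]
ee_rot: [-3.141, 0.002, -0.001]
wrist_force: [-0.3, -0.3, -0.6]
width: 0.0253
finger_force: 29.9
```

>>> carry_out(
  motion="0 -0.2 0 0;0 -0.4 0 0;0 -0.6 0 0;0 -0.8 0 0;0 -1 0 0;0 -1 0 0;0 -1 0 0;0 -1 0 0",
)

```text
time: 8.4
tool_pos: [0.5572, -0.0015, 0.261]
ee_rot: [3.141, 0.001, -0.002]
wrist_force: [-0.1, 0.8, -1.2]
width: 0.0252
finger_force: 29.9
```

>>> carry_out(
  motion="0 -0.2 0 0;0 -0.4 0 0;0 -0.6 0 0;0 -0.8 0 0;0 -1 0 0;0 -1 0 0;0 -1 0 0;0 -1 0 0",
)

```text
time: 9.2
tool_pos: [0.5574, 0.1483, 0.2613]
ee_rot: [3.141, 0.0, -0.002]
wrist_force: [-0.7, -0.6, -1.1]
width: 0.0251
finger_force: 29.9
```

>>> carry_out(
  motion="-0.1 -0.2 0 0.0195;-0.233 -0.4 0 0.0195;-0.233 -0.58 0 0.0195;-0.233 -0.58 0.1 0.0195;-0.233 -0.58 0.2 0.0195;-0.233 -0.58 0.3 0.0195;-0.233 -0.58 0.4 0.0195;-0.233 -0.58 0.4 0.0195",
)

```text
time: 10.0
tool_pos: [0.5207, 0.2353, 0.1973]
ee_rot: [3.139, 0.006, -0.063]
wrist_force: [-0.2, 0.5, -1.3]
width: 0.0249
finger_force: 29.9
```

Run:
```python
from h import *
t=snapshot("top");s=snapshot("side")
a=cv2.resize(t["image"][165:315,110:270],(448,420),interpolation=cv2.INTER_CUBIC)
b=cv2.resize(s["image"][240:440,240:400],(352,440),interpolation=cv2.INTER_CUBIC)
o=np.zeros((440,800,3),np.uint8);o[:420,:448]=a;o[:,448:]=b
cv2.imwrite("pics/c3.png",o[:,:,::-1]); print(robot.get_obs()["tool_pos"])
for a,c,r in blobs(s,(5,150,80),(18,255,255),(240,240,400,440)): print(a,c,r)
```

```text
[0.52202062 0.23618199 0.20066738]
69 [308.4057971 344.4057971] ((307.95001220703125, 344.6499938964844), (6.008327484130859, 13.914020538330078), 18.434947967529297)
240 [366.425      351.39166667] ((365.2256164550781, 351.469482421875), (19.767244338989258, 13.914374351501465), 6.340191841125488)
```

View pics/c3.png

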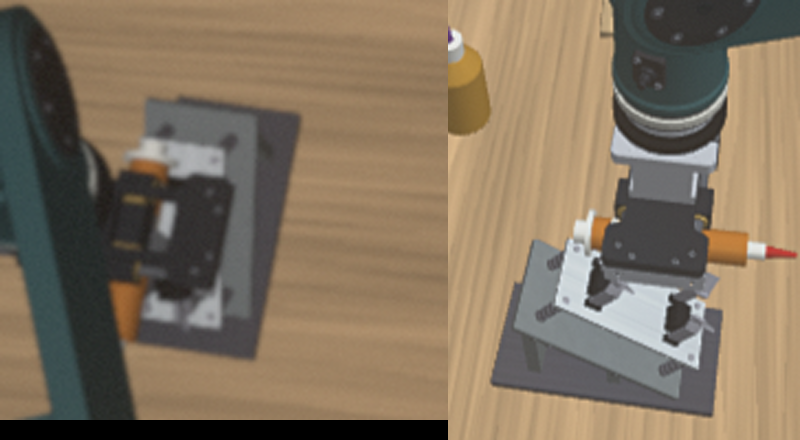

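The syringe is held about level over the cradle. The flange is at (147,150) in the top crop and (585,228) in the side crop, and the hub is at (757,250) in the side crop. I'll check its place along the gripper.

Run:
```python
from h import *
t=snapshot("top");s=snapshot("side")
f=(302.0,343.3);h=(380.2,353.4);n=(240+795/2.2,240+255/2.2)
print(tri(t,(162.3,218.4),s,f)); print(onz(s,f,.205),onz(s,h,.205),onz(s,n,.205)); print(robot.get_obs()["tool_pos"])
# expected: seat pts
for x in(.0,.067,-.067,-.098): 
    p=np.array([.522,.2362,.2057])+x*np.array([np.cos(.061),-np.sin(.061),0]);print(x,proj(s,p))
```

```text
(array([0.58579317, 0.23369712, 0.2107628 ]), np.float64(0.0015905717180511876))
[0.58564382 0.23046218 0.205     ] [0.45156433 0.23971109 0.205     ] [0.08339908 0.2161611  0.205     ]
[0.52265364 0.23672911 0.20229273]
0.0 [338.71276169 348.53255925]
0.067 [300.00539685 343.80272823]
-0.067 [378.11287005 353.34703979]
-0.098 [396.58237066 355.60391306]
```

>>> carry_out(
  motion="0 0 0.05 0;0 0 0.1 0;0 0 0.15 0;0 0 0.2 0;0 0 0.23 0;0 0 0.25 0;0 0 0.25 0;0 0 0.25 0",
)

```text
time: 11.0
tool_pos: [0.5223, 0.237, 0.1642]
ee_rot: [-3.142, -0.0, -0.061]
wrist_force: [1.0, 0.8, -1.0]
width: 0.0252
finger_force: 29.9
```

>>> carry_out(
  motion="0 0 0.01 0;0 0 0.02 0;0 0 0.03 0;0 0 0.04 0;0 0 0.05 0;0 0 0.06 0;0 0 0.067 0;0 0 0.067 0",
)

```text
time: 11.8
tool_pos: [0.5225, 0.2372, 0.1544]
ee_rot: [-3.141, -0.001, -0.061]
wrist_force: [-0.5, -0.7, 4.2]
width: 0.0255
finger_force: 30.0
```

>>> carry_out(
  motion="0 0 0.01 0;0 0 0.02 0;0 0 0.03 0;0 0 0.04 0;0 0 0.05 0;0 0 0.06 0;0 0 0.067 0;0 0 0.067 0",
)

```text
time: 12.6
tool_pos: [0.5215, 0.2368, 0.1426]
ee_rot: [3.141, 0.002, -0.061]
wrist_force: [-1.0, 0.4, -0.1]
width: 0.0254
finger_force: 30.0
```

```bash
cat > look.py <<'E'
import sys
from h import *
t=snapshot("top");s=snapshot("side")
a=cv2.resize(t["image"][190:310,130:240],(385,420),interpolation=cv2.INTER_CUBIC)
b=cv2.resize(s["image"][330:430,255:395],(415,296),interpolation=cv2.INTER_CUBIC)
o=np.zeros((420,800,3),np.uint8);o[:,:385]=a;o[:296,385:]=b
cv2.imwrite(f"pics/{sys.argv[1]}.png",o[:,:,::-1])
for a,c,r in blobs(s,(5,150,80),(18,255,255),(240,240,400,440)): print(a,c.round(1))
for a,c,r in blobs(s,(0,150,60),(4,255,255),(340,300,420,440),5): print("red",a,c.round(1))
ob=robot.get_obs();print(ob["tool_pos"],ob["wrist_force"],ob["wrist_torque"])
E
python3 look.py c4
```

```text
79 [310.1 360.2]
232 [364.4 369.4]
red 37 [386.3 373.6]
[0.52155019 0.2367903  0.14280469] [-1.07824934  0.34838179 -0.43211868] [ 0.09160114  0.09563402 -0.043069  ]
```

View pics/c4.png

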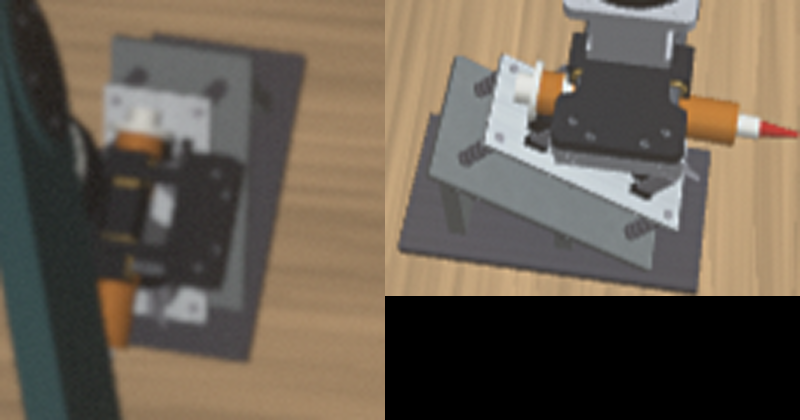

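The push rose to about 5 N and then dropped to zero. In the side crop the syringe is still nearly level, with flange (525,90) and hub (748,127), so the upper clip seems to have taken the barrel. I'll ease the grip a little so that it swings down into the lower mouth between the fingers.

>>> carry_out(
  motion="0 0 0 0;0 0 0 0;0 0 0 0;0 0 0 0;0 0 0 0;0 0 0 0;0 0 0 0;0 0 0 0",
  grip=-0.3,
)

```text
time: 13.5
tool_pos: [0.5221, 0.2369, 0.1439]
ee_rot: [3.141, -0.0, -0.061]
wrist_force: [1.1, 1.1, 0.6]
width: 0.0328
finger_force: 0.0
```

```bash
python3 look.py c5
```

```text
45 [311.6 361.3]
186 [362.7 377.8]
red 25 [381.3 384. ]
[0.52207697 0.23690856 0.14384506] [ 0.5920195  -0.13547406  0.72626714] [ 0.00953908 -0.04367742 -0.01812732]
```

View pics/c5.png

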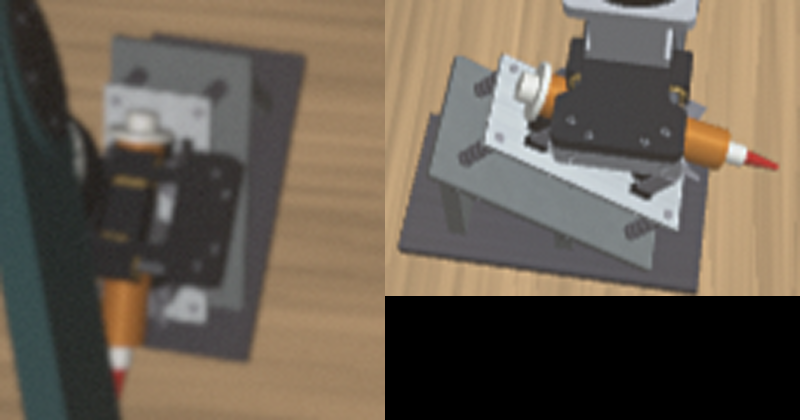

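The syringe has tilted nose-down. The nozzle tip is at (778,167) side / (117,397) top, the hub at (738,153)/(120,358), and the flange stub at (528,90)/(142,120). I'll triangulate its pose.

```bash
cat > pose.py <<'E'
from h import *
t=snapshot("top");s=snapshot("side")
T=lambda x,y:np.array([130+x/3.5-.35,190+y/3.5-.35]); S=lambda x,y:np.array([255+(x-385)/2.964-.33,330+y/2.96-.33])
seat=np.array([.533,.237,.121]);a=np.radians(-3.5);R=np.array([[np.cos(a),-np.sin(a),0],[np.sin(a),np.cos(a),0],[0,0,1]])@cv2.Rodrigues(np.array([0,-np.radians(35),0]))[0]
def loc(pts):
    for n,(u,v) in pts.items():
        p,e=tri(t,T(*u),s,S(*v)); print(n,p.round(4),"gap",e.round(4),"seat frame",(R.T@(p-seat)).round(4))
E
python3 - <<'E'
from pose import *
loc({"tip":((117,397),(778,167)),"hub":((120,358),(738,153)),"stub":((141,118),(524,90))})
E
```

```text
tip [0.4339 0.2436 0.0973] gap 0.0069 seat frame [-0.095   0.0005  0.0375]
hub [0.4574 0.2416 0.1074] gap 0.0029 seat frame [-0.0698  0.      0.0323]
stub [0.589  0.2347 0.1547] gap 0.0016 seat frame [ 0.0652  0.0011 -0.0045]
```

The upper end is seated: the syringe is tilted 15° off the slope, the lower end rests in its mouth, and its middle is at about x = -2 mm. I'll back off, shut the fingers, and press on top of the barrel just below its middle, along the slope's normal.

>>> carry_out(
  motion="0 0 0 0;0 0 0 0;0 0 -0.1 0;0 0 -0.2 0;0 0 -0.3 0;0 0 -0.4 0;0 0 -0.5 0;0 0 -0.5 0",
  grip=0,
)

```text
time: 14.5
tool_pos: [0.5235, 0.2374, 0.2228]
ee_rot: [-3.139, -0.006, -0.061]
wrist_force: [0.4, 0.6, 0.6]
width: 0.0469
finger_force: 0.0
```

>>> carry_out(
  motion="-0.1 0 0 0;-0.2 -0.005 0 0;-0.298 -0.005 0 0;-0.298 -0.005 0 0;-0.298 -0.005 0 0;-0.298 -0.005 0 0;-0.298 -0.005 0 0;-0.298 -0.005 0 0",
  grip=-1,
)

```text
time: 15.3
tool_pos: [0.4779, 0.2403, 0.2186]
ee_rot: [3.141, 0.0, -0.062]
wrist_force: [-0.1, -0.6, -0.0]
width: 0.0009
finger_force: 0.0
```

```bash
python3 look.py c6
```

```text
69 [312.4 361.7]
661 [345.1 372.2]
red 25 [381.3 384. ]
[0.47780277 0.24030615 0.21865177] [0.5514366  0.10920873 0.29476664] [ 0.01401773  0.03394806 -0.02050298]
```

View pics/c6.png

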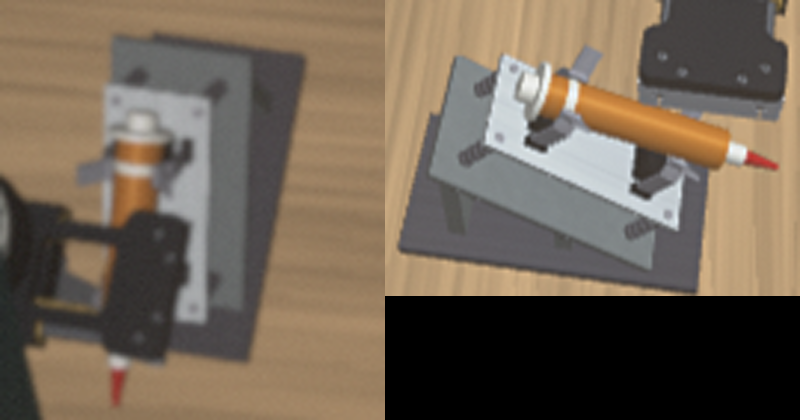

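The view is clear: the barrel is in the upper clip (570,115) and rests on the lower one (660,170). I'll lower to the hover point, then push along the normal.

>>> carry_out(
  motion="0.013 0 0.08 0;0.013 0 0.16 0;0.013 0 0.23 0;0.013 0 0.268 0;0.013 0 0.268 0;0.013 0 0.268 0;0.013 0 0.268 0;0.013 0 0.268 0",
)

```text
time: 16.2
tool_pos: [0.4798, 0.2404, 0.1794]
ee_rot: [-3.141, -0.001, -0.061]
wrist_force: [-0.9, 0.0, 1.0]
width: 0.0006
finger_force: 0.0
```

>>> carry_out(
  motion="0.02 0 0.028 0;0.04 0 0.056 0;0.06 0 0.084 0;0.08 0 0.112 0;0.09 0 0.128 0;0.1 0 0.142 0;0.107 0 0.153 0;0.115 0 0.164 0",
)

```text
time: 17.0
tool_pos: [0.4968, 0.2392, 0.154]
ee_rot: [-3.142, -0.0, -0.061]
wrist_force: [-0.1, -0.0, 0.2]
width: 0.0001
finger_force: 0.0
```

>>> carry_out(
  motion="0.005 0 0.007 0;0.01 0 0.014 0;0.014 0 0.02 0;0.019 0 0.027 0;0.024 0 0.034 0;0.029 0 0.041 0;0.031 0 0.044 0;0.031 0 0.044 0",
)

```text
time: 17.8
tool_pos: [0.5012, 0.239, 0.1476]
ee_rot: [-3.141, 0.0, -0.061]
wrist_force: [-3.4, 0.7, 3.4]
width: 0.0006
finger_force: 2.1
```

>>> carry_out(
  motion="0.005 0 0.007 0;0.01 0 0.014 0;0.014 0 0.02 0;0.019 0 0.027 0;0.024 0 0.034 0;0.029 0 0.041 0;0.031 0 0.044 0;0.031 0 0.044 0",
)

```text
time: 18.6
tool_pos: [0.5056, 0.2388, 0.1412]
ee_rot: [-3.141, 0.001, -0.061]
wrist_force: [-4.3, 0.3, 5.8]
width: 0.0007
finger_force: 3.8
```

>>> carry_out(
  motion="0.004 0 0.006 0;0.008 0 0.011 0;0.012 0 0.017 0;0.016 0 0.022 0;0.019 0 0.027 0;0.023 0 0.033 0;0.023 0 0.033 0;0.023 0 0.033 0",
)

```text
time: 19.4
tool_pos: [0.5085, 0.2386, 0.1352]
ee_rot: [3.141, 0.002, -0.061]
wrist_force: [-0.5, 0.5, 5.5]
width: 0.0005
finger_force: 3.7
```

>>> carry_out(
  motion="0.004 0 0.006 0;0.008 0 0.011 0;0.012 0 0.017 0;0.016 0 0.022 0;0.019 0 0.027 0;0.023 0 0.033 0;0.023 0 0.033 0;0.023 0 0.033 0",
)

```text
time: 20.2
tool_pos: [0.5125, 0.2383, 0.131]
ee_rot: [3.142, 0.001, -0.061]
wrist_force: [-5.5, 0.9, 4.9]
width: 0.0006
finger_force: 3.4
```

>>> carry_out(
  motion="0.004 0 0.006 0;0.008 0 0.011 0;0.012 0 0.017 0;0.016 0 0.022 0;0.019 0 0.027 0;0.023 0 0.033 0;0.023 0 0.033 0;0.023 0 0.033 0",
)

```text
time: 21.0
tool_pos: [0.5156, 0.2381, 0.1266]
ee_rot: [-3.142, 0.001, -0.061]
wrist_force: [-6.7, 0.2, 6.5]
width: 0.0002
finger_force: 4.7
```

```bash
python3 look.py c7
```

```text
45 [309.4 365. ]
23 [319.2 365.3]
red 19 [367.2 392.5]
[0.5156004  0.23814594 0.1265421 ] [-7.8750188  0.6608982  7.4806753] [0.03304458 1.32515433 0.01027994]
```

View pics/c7.png

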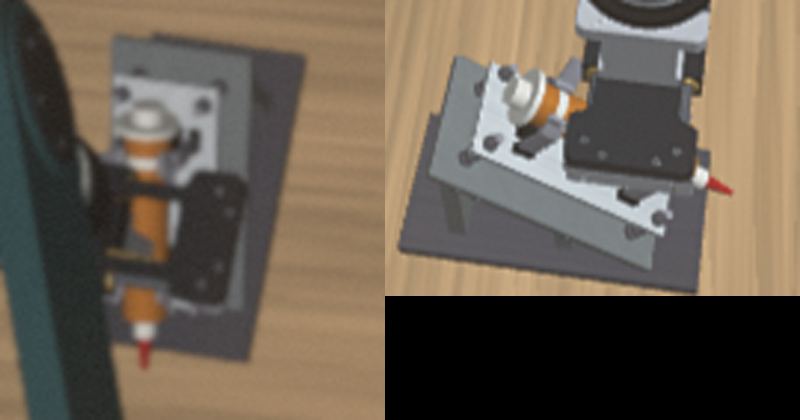

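The cradle has sunk and the syringe is now steep. The tip is at (144,368) top / (732,191) side, and the flange stub at (148,112)/(515,88). I'll measure it.

Run:
```python
from pose import *
loc({"tip":((144,368),(732,191)),"hub":((144,330),(702,178)),"stub":((148,110),(513,88)),
 "scrTR":((203,106),(505,73)),"scrTL":((122,93),(489,143)) })
```

```text
tip [0.4575 0.2417 0.0545] gap 0.0021 seat frame [-1.001e-01  1.000e-04 -1.110e-02]
hub [0.4781 0.241  0.0685] gap 0.0033 seat frame [-0.0752  0.0006 -0.0114]
stub [0.5954 0.2323 0.1515] gap 0.0 seat frame [ 0.0687 -0.0009 -0.0109]
scrTR [0.6051 0.2083 0.1263] gap 0.001 seat frame [ 0.0634 -0.0242 -0.0379]
scrTL [0.609  0.2562 0.1256] gap 0.001 seat frame [ 0.0639  0.0238 -0.0391]
```

The axis is now parallel to the slope, the cradle has sunk about 10 mm, and axis and cradle agree to 1–2 mm. Both clips look snapped. I'll press a little more to be sure, then back off along the normal.

>>> carry_out(
  motion="0.004 0 0.006 0;0.008 0 0.011 0;0.012 0 0.017 0;0.016 0 0.022 0;0.019 0 0.027 0;0.023 0 0.033 0;0.023 0 0.033 0;0.023 0 0.033 0",
)

```text
time: 22.0
tool_pos: [0.5187, 0.238, 0.122]
ee_rot: [-3.142, 0.002, -0.061]
wrist_force: [-8.0, -1.0, 8.3]
width: 0.0004
finger_force: 6.0
```

>>> carry_out(
  motion="-0.02 0 -0.028 0;-0.04 0 -0.056 0;-0.06 0 -0.084 0;-0.08 0 -0.112 0;-0.1 0 -0.142 0;-0.14 0 -0.2 0;-0.18 0 -0.257 0;-0.22 0 -0.314 0",
)

```text
time: 22.8
tool_pos: [0.4868, 0.2398, 0.169]
ee_rot: [3.142, -0.001, -0.061]
wrist_force: [-0.5, -0.0, 0.3]
width: 0.0007
finger_force: 0.0
```

>>> carry_out(
  motion="-0.1 0 -0.2 0;-0.2 0 -0.4 0;-0.3 0 -0.5 0;-0.4 0 -0.5 0;-0.6 0 -0.5 0;-0.6 0 -0.5 0;-0.6 0 -0.5 0;-0.6 0 -0.5 0",
)

```text
time: 23.6
tool_pos: [0.3972, 0.2452, 0.2424]
ee_rot: [3.141, 0.0, -0.061]
wrist_force: [-0.4, -0.8, 0.0]
width: 0.0009
finger_force: 0.0
```

```bash
python3 look.py c8
```

```text
50 [314. 362.]
508 [341.1 374.6]
red 18 [372.1 390.3]
[0.39743582 0.24516831 0.24249425] [ 0.42232136 -0.6615976   0.32047096] [-0.01982207  0.03754746 -0.01783447]
```

View pics/c8.png

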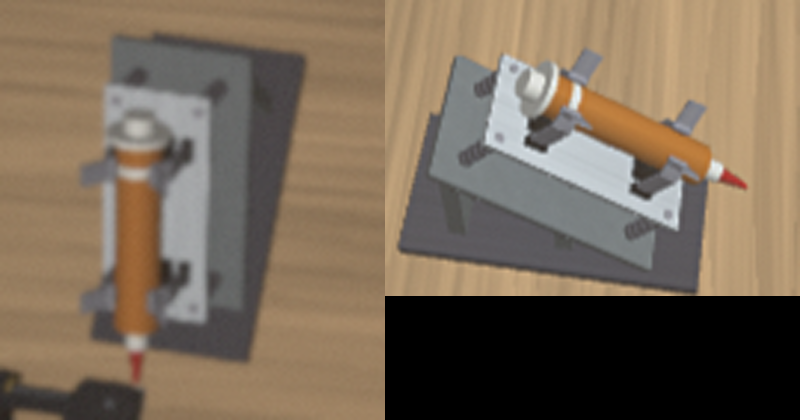

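The syringe is in both clips and the cradle is up. The tip is at (137,382) top / (747,188) side, the hub at (136,342)/(714,171), and the stub at (138,121)/(527,83).

```bash
python3 - <<'E'
from pose import *
loc({"tip":((137,382),(747,188)),"hub":((136,342),(714,171)),"stub":((138,119),(524,82)),
 "scrTR":((197,113),(514,70)),"scrBR":((193,309),(668,215)),"scrTL":((116,101),(500,136))})
E
python3 - <<'E'
import sys; sys.path.insert(0,'.')
from pose import *
# symmetric check: project expected points if perfectly seated with x mid = 0
for x in(-.098,-.067,.072):
    p=seat+R@np.array([x,0,0]);u=proj(t,p);v=proj(s,p)
    print(x,((u-[130,190]+.35)*3.5).round(),((v-[255,330]+.33)*2.96+[385,0]).round())
E
```

```text
tip [0.4483 0.2426 0.0622] gap 0.002 seat frame [-0.1033  0.0004  0.0005]
hub [0.4703 0.2414 0.08  ] gap 0.0018 seat frame [-0.075   0.0005  0.0025]
stub [0.5877 0.2339 0.1626] gap 0.0004 seat frame [0.0687 0.0002 0.0026]
scrTR [0.5991 0.2095 0.133 ] gap 0.0014 seat frame [ 0.0623 -0.0235 -0.029 ]
scrBR [ 0.4996  0.233  -0.0064] gap 0.0064 seat frame [-0.1002 -0.006  -0.0854]
scrTL [0.6019 0.256  0.1354] gap 0.0012 seat frame [ 0.0636  0.0232 -0.027 ]
-0.098 [138. 376.] [738. 184.]
-0.067 [138. 330.] [700. 166.]
0.072 [140. 112.] [517.  81.]
```

The height and line are good, but the lengthways offset reads about -5 mm. I'll refine it with colour transitions along the projected axis, against the plate screws.

Run:
```python
from pose import *
xs=np.arange(-.115,.09,.001)
for n,c in(("top",t),("side",s)):
    hsv=cv2.cvtColor(c["image"],cv2.COLOR_RGB2HSV)
    P=np.array([proj(c,seat+R@np.array([x,0,.0])) for x in xs],np.float32)
    v=cv2.remap(c["image"],P[None,:,0],P[None,:,1],cv2.INTER_LINEAR)[0].astype(int)
    print(n)
    for i,x in enumerate(xs):
        if x<-.05 or x>.04: print(int(round(x*1000)),v[i].tolist(),end=" | ")
    print()
# screws via dark spots at plate z=-30: refine vs nominal
for nm,a,b in(("TL",(116,101),(500,136)),("TR",(197,113),(514,70))):
    pass
```

```text
top
-115 [54, 48, 41] | -114 [53, 47, 41] | -113 [53, 46, 40] | -112 [53, 47, 41] | -111 [55, 49, 44] | -110 [58, 51, 46] | -109 [66, 58, 52] | -108 [75, 66, 58] | -107 [88, 76, 66] | -106 [104, 88, 76] | -105 [118, 97, 83] | -104 [125, 99, 83] | -103 [133, 100, 83] | -102 [134, 95, 77] | -101 [134, 88, 70] | -100 [134, 83, 66] | -99 [135, 79, 62] | -98 [135, 76, 60] | -97 [136, 74, 59] | -96 [137, 72, 58] | -95 [137, 69, 57] | -94 [136, 67, 54] | -93 [136, 65, 53] | -92 [136, 63, 53] | -91 [135, 62, 52] | -90 [135, 60, 50] | -89 [134, 59, 48] | -88 [134, 57, 47] | -87 [133, 57, 47] | -86 [134, 58, 49] | -85 [136, 64, 57] | -84 [139, 71, 65] | -83 [145, 89, 83] | -82 [153, 110, 104] | -81 [161, 128, 122] | -80 [169, 146, 139] | -79 [176, 161, 154] | -78 [178, 168, 162] | -77 [181, 175, 168] | -76 [182, 178, 170] | -75 [183, 178, 170] | -74 [182, 175, 165] | -73 [177, 166, 152] | -72 [173, 158, 141] | -71 [168, 145, 122] | -70 [163, 132, 103] | -69 [159, 122, 87] | -68 [155, 111, 71] | -67 [153, 103, 60] | -66 [153, 101, 57] | -65 [153, 99, 54] | -64 [153, 99, 54] | -63 [153, 100, 55]
[... 3013 characters left out ...]
 195] | 57 [207, 209, 202] | 58 [211, 212, 206] | 59 [209, 211, 205] | 60 [208, 209, 204] | 61 [209, 210, 205] | 62 [210, 212, 205] | 63 [210, 211, 205] | 64 [206, 207, 201] | 65 [187, 187, 182] | 66 [163, 163, 158] | 67 [147, 146, 142] | 68 [141, 139, 135] | 69 [139, 137, 133] | 70 [139, 138, 133] | 71 [141, 140, 135] | 72 [149, 149, 146] | 73 [162, 164, 164] | 74 [182, 187, 190] | 75 [198, 205, 210] | 76 [197, 205, 209] | 77 [195, 203, 207] | 78 [195, 203, 207] | 79 [195, 203, 207] | 80 [195, 203, 207] | 81 [196, 204, 208] | 82 [196, 204, 208] | 83 [196, 203, 208] | 84 [187, 195, 199] | 85 [166, 172, 176] | 86 [138, 141, 145] | 87 [124, 121, 118] | 88 [127, 116, 104] | 89 [147, 129, 108] |
```

The transitions, corrected for parallax, put the middle 4±1 mm downhill of the seat (limit 10). Height is within about 1 mm once the screw bias is taken off, and the axis is parallel. The arm is clear, so I'm handing in.

```bash
python3 -c "
from bench import robot
print(robot.close_job())"
```

```text
the job is handed in; nothing more can be done
None
```

The amber syringe is snapped into both clips, nozzle downhill and about 4 mm downhill of centre (limit 10 mm), with the cradle back up and the arm clear; the job is handed in, but the hand-in returned no verdict.

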